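Leak-check all four ports of a vacuum manifold block

TASK

Pick up the square aluminium manifold block and press each of its four side ports in turn against the rubber sealing cup of the leak tester, block upright, port centred on the cup and square to it, firmly enough to seal (about 8 N, never 25 N) for a good half second: first the port at the edge with the bar, then the opposite one, then the port at the edge with the round stud, then the one opposite that. The cup needs a whole side face to itself, so put the block down and take it by the other two sides half way. Finally set the block down, not drop it, upright on the middle of the cork pad, let go, and leave the other things on the bench where they are.

Things in the scene. Friction and masses are not known exactly. Their poses are not given: they have to be found in the camera images.
- block: Loose aluminium block, 54 x 54 mm, 34 mm tall, 0.2-0.35 kg. Origin: centre of its underside, z up. Amid each side face is a port: dark spot 12 mm across in a 19 mm ring. On its top, 4 mm high, a dark bar 46 x 6 mm lies along the +x edge and a round stud 11 mm across stands at the +y edge; the -x and -y edges are bare. Grip across two opposite sides, from above, as low as the fingers go.
- port_bar (a point): Centre of the round port on the bar's (+x) side face of the block, 17 mm above its underside. Axes as the block's.
- port_plain (a point): Centre of the round port on the opposite (-x) side face of the block, 17 mm above its underside. Axes as the block's.
- port_stud (a point): Centre of the round port on the stud's (+y) side face of the block, 17 mm above its underside. Axes as the block's.
- port_last (a point): Centre of the round port on the remaining (-y) side face of the block, 17 mm above its underside. Axes as the block's.
- tester: Fixed leak tester: white box 100 (x) x 130 (y) x 149 mm tall on a dark foot 120 x 150 mm. Origin: centre of its underside on the bench. A steel stem with a rubber sealing cup stands level out of its front face (-x side, towards the robot), along its own x axis, 115 mm above the bench.
- tester_face (a point): Point in the tester's front face on the cup's axis, 115 mm above the bench; axes as the tester's, -x points out along the stem. The cup is 26 mm across; its flat rubber front stands 40 to 58 mm out (-x) from here: how far the stem is screwed out differs each time and is not reported, so feel for it. The stem stays; the cup is sprung, gives 1 mm per 2 N, and stops after 12 mm.
- pad: Fixed cork pad, 120 x 120 mm and 6 mm thick, flat on the bench. Origin: centre of its underside; its top is at 6 mm.
- amber_bottle: Amber glass bottle, 62 mm across, 135 mm tall. Loose, not to be disturbed. Origin: centre of its underside.
- beaker: Glass beaker, 76 mm across, 100 mm tall. Loose, not to be disturbed. Origin: centre of its underside.
- screwdriver: Screwdriver lying on the bench, about 200 mm long. Loose, not to be disturbed. Origin: centre of its underside.
- spanner: Spanner lying on the bench, about 180 mm long. Loose, not to be disturbed. Origin: centre of its underside.
- clamp_ring: Steel clamp ring, 44 mm across, 12 mm tall. Loose, not to be disturbed. Origin: centre of its underside.
- hose_barb: Steel hose barb standing on its flange, 32 mm across, 30 mm tall. Loose, not to be disturbed. Origin: centre of its underside.
- blank_plate: Flat aluminium blanking plate with two holes, 50 x 35 x 10 mm. Loose, not to be disturbed. Origin: centre of its underside.
Mind the look-alikes: they are no part of the job. There is more than one size of the block; the job needs the middle-sized.

How it is judged (in metres and radians):
On the way, in this order (a step that is already met when the one before it is completed fails the run):
1. The bar's side is presented: its port lies square and centred (within 6 mm, 0.10 rad) on the rubber cup and is pressed with more than 4 N for 0.4 s (contact force between block and tester above 4 N and x of port_bar in the frame of tester_face between -0.07 and -0.025 m and y of port_bar in the frame of tester_face between -0.006 and 0.006 m and z of port_bar in the frame of tester_face between -0.006 and 0.006 m and angle between the x axis of block and the x axis of tester, either way round below 0.1 rad and angle between block's own z axis and vertical below 0.12 rad), for 0.4 s.
2. The side opposite the bar is presented: its port lies square and centred (within 6 mm, 0.10 rad) on the rubber cup and is pressed with more than 4 N for 0.4 s (contact force between block and tester above 4 N and x of port_plain in the frame of tester_face between -0.07 and -0.025 m and y of port_plain in the frame of tester_face between -0.006 and 0.006 m and z of port_plain in the frame of tester_face between -0.006 and 0.006 m and angle between the x axis of block and the x axis of tester, either way round below 0.1 rad and angle between block's own z axis and vertical below 0.12 rad), for 0.4 s.
3. The stud's side is presented: its port lies square and centred (within 6 mm, 0.10 rad) on the rubber cup and is pressed with more than 4 N for 0.4 s (contact force between block and tester above 4 N and x of port_stud in the frame of tester_face between -0.07 and -0.025 m and y of port_stud in the frame of tester_face between -0.006 and 0.006 m and z of port_stud in the frame of tester_face between -0.006 and 0.006 m and angle between the y axis of block and the x axis of tester, either way round below 0.1 rad and angle between block's own z axis and vertical below 0.12 rad), for 0.4 s.
4. The side opposite the stud is presented: its port lies square and centred (within 6 mm, 0.10 rad) on the rubber cup and is pressed with more than 4 N for 0.4 s (contact force between block and tester above 4 N and x of port_last in the frame of tester_face between -0.07 and -0.025 m and y of port_last in the frame of tester_face between -0.006 and 0.006 m and z of port_last in the frame of tester_face between -0.006 and 0.006 m and angle between the y axis of block and the x axis of tester, either way round below 0.1 rad and angle between block's own z axis and vertical below 0.12 rad), for 0.4 s.
At the end, for the whole second after the job is handed in: The block stands upright (within 0.08 rad), at rest and released, on the cork pad, its centre within 25 mm of the pad's centre (horizontal distance between block and pad below 0.025 m and height (world z) of block between 0.003 and 0.01 m and angle between block's own z axis and vertical below 0.08 rad and linear speed of block below 0.02 m/s and contact force between block and the fingers below 0.1 N); the robot touches nothing.
It fails at once if the block is pressed against the tester with more than 25 N (contact force between block and tester above 25 N).
It fails at once if the block is dropped: it falls at over 0.5 m/s (more than about 13 mm) with no finger on it (linear speed of block above 0.5 m/s and contact force between block and the fingers below 0.05 N).
It fails at once if another loose thing on the bench is moved by more than 25 mm (distance of any of amber_bottle, beaker, screwdriver, spanner, clamp_ring, hose_barb, blank_plate from where it was at the start of the episode above 0.025 m).
It also fails if it takes over 72 s, if anything falls off the work surface, if the arm or the gripper's body presses on something with over 40 N, if the wrist force passes 120 N, or if a joint passes its speed limit or range.

ROBOT

A 6-joint arm with a two-finger parallel gripper is mounted at the origin on the work surface. World frame = base frame: x ahead of the robot, y to its left, z up, the work surface at z = 0. Lengths are in mm, angles in rad, forces in N, time in s.
With the tool pointing down it reaches from about 300 to 775 mm from the base axis. Payload 14.6 kg.
Tool frame: the origin (TCP) lies on the centre line of the jaws, within the pads' length; the fingertips stand 19 mm ahead of it and the grasp point (between the pads) is the TCP (bot.tip_reach is the distance from the TCP to the fingertips, in mm); y points along the fingers, x is the direction in which the jaws open and shut, and the axes are right-handed (so a half turn about y gives the same grasp; the last joint's range is limited). The gripper opens to 85 mm and grips with 20 to 120 N. Pads are 22 mm wide; open, the fingers measure 114 mm over their backs; the gripper's body (76 mm by 85 mm) begins 54 mm behind the grasp point. The pads swing forward as they close: fully open they stand 13 mm farther back than shut.
Start: joints at [-1.368, 0.3, 1.521, -0, 1.321, -0.067], TCP at [146.59, -530.095, 250.281] pointing down, gripper open.
Joint ranges: [-3.03, 3.03], [-0.79, 2.21], [0.23, 2.52], [-1.04, 4.18], [0, 3.07], [-2.55, 2.55]. Speed limits (rad/s): [2.22, 2.22, 2.57, 3.14, 3.14, 3.14].

INTERFACE

Orientations are given as a unit quaternion [w, x, y, z].
In Python, from rig import bot gives the robot as it stands. Calls block until the motion is done:
- bot.move_to(position, orientation): joint-space move of the TCP to a pose.
- bot.servo_line(position, attitude=None, speed=150, until_force=None): straight line of the TCP; attitude=None keeps the orientation; speed is the mean speed in mm/s. With until_force (N) it stops when the force on the tool has changed by that much, and returns True; else False.
- bot.move_joints(angles): joint-space move.
- bot.move_gripper(opening, grip_force=None): finger opening in mm; grip_force is the grip in N (None keeps the last); returns when the fingers have stopped.
- bot.dwell(seconds).
- bot.ik(position, orientation): joint angles nearest the present ones, or None.
- bot.read_state(): the state.
- bot.read_camera(name): name is "side" or "top" or "wrist"; returns a dict with "image" (384x512x3 uint8, blue, green, red), "depth" (384x512 float32, mm along the optical axis (not along the pixel's ray), 0 where there is no reading), "fovy" (degrees; the focal length in pixels is half the picture's height over the tangent of half this angle, whatever the lens; pixels are square), "cx", "cy" (the principal point, pixels), "eye" and "attitude" of the camera in the world; the wrist camera has in their place "mount" (4x4, takes a point from camera to tool coordinates, whose origin is the TCP and whose axes are the tool frame's). Camera axes: x right, y down, z forward; pixel columns grow to the right and rows downward; lengths in mm; the calibration is good to about 2 mm. A picture is of the moment at which its call begins: read the wrist's pose just before it.
A pose or a line that the arm cannot do raises bot.MotionError and nothing moves.
- bot.finish_job(): hands the job in, once; it reports no verdict.
The state is a dict: "clock": time; "joint_positions": joint angles; "qvel": joint speeds; "effort": joint torques, N m; "ee_pos": TCP position; "tool_rot": TCP orientation; "ft_force": force on the tool from outside, world axes, zero at the start; "moment": the same for the moment, N m; "grip_width": finger opening in mm.
Only numpy, scipy, OpenCV 4.12 (cv2) and the standard library are available. Lean on these libraries where they do the work, as an engineer would, in place of code of your own. Each camera call takes 0.05 s, during which the arm holds its last target.

## Working session

There is one attempt and no reset: what is moved stays moved. The work goes in short steps, each a Python script; the robot and the scene stay as the last script left them, time stands still between calls to the robot, and variables do not carry over. Pictures are saved under pics/ and viewed, and the job is handed in when it is done.

```bash
ls; mkdir -p pics; python3 - <<'E'
from rig import bot
import cv2,numpy as np
print(bot.read_state())
for n in ["side","top","wrist"]:
    c=bot.read_camera(n); cv2.imwrite(f"pics/a_{n}.png",c["image"]); np.savez(f"a_{n}.npz",**c)
    print(n,{k:v for k,v in c.items() if k not in("image","depth")})
E
```

```text
pics
{'clock': 0.0, 'joint_positions': array([-1.36761621e+00,  3.00515924e-01,  1.52157592e+00,  6.23609328e-06,
        1.32072685e+00, -6.66218234e-02]), 'qvel': array([-7.79626752e-05, -7.85277889e-04, -1.76231802e-03, -1.00932227e-03,
       -2.78180279e-04,  7.17414244e-04]), 'effort': array([ 2.97713304e-04, -5.43507278e+01, -3.61794412e+01, -3.84630277e-05,
        4.01112833e-03, -3.35976085e-05]), 'ee_pos': array([ 146.54093425, -529.89655011,  249.69890467]), 'tool_rot': array([ 0.56298947, -0.56241649,  0.4285369 , -0.42788629]), 'ft_force': array([ 0.58154934, -0.09408936,  0.74259776]), 'moment': array([-0.04297013, -0.06544857,  0.0228713 ]), 'grip_width': 85.4206753204981}
side {'fovy': 53.64582275682644, 'cx': 254.39608576420792, 'cy': 188.9802016260093, 'eye': array([ -9.40623548, 578.20610268, 658.36955261]), 'attitude': array([ 0.16998966, -0.31180963,  0.8351001 , -0.42010247])}
top {'fovy': 45.5559500096655, 'cx': 266.00990507698907, 'cy': 182.1390064323928, 'eye': array([ 393.73434524,    4.56795339, 1529.27691119]), 'attitude': array([ 0.03054518, -0.70432285,  0.70871347, -0.02686142])}
wrist {'fovy': 67.43289022430855, 'cx': 248.24392931591294, 'cy': 193.6942182431923, 'mount': array([[ 9.99999533e-01, -8.00034366e-04, -5.41409499e-04,
         1.31287901e-01],
       [ 2.67755949e-04, -3.08946265e-01,  9.51079457e-01,
        -1.23501819e+02],
       [-9.28162693e-04, -9.51079158e-01, -3.08945906e-01,
         7.95678534e+01],
       [ 0.00000000e+00,  0.00000000e+00,  0.00000000e+00,
         1.00000000e+00]])}
```

View pics/a_top.png

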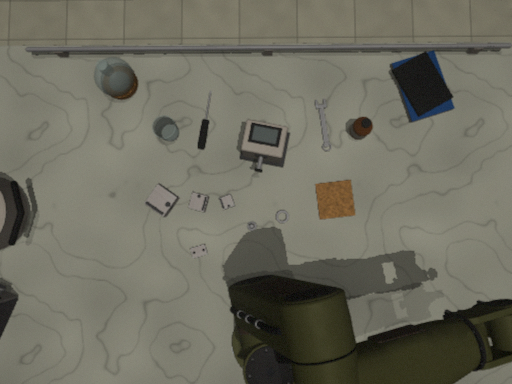

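View pics/a_side.png

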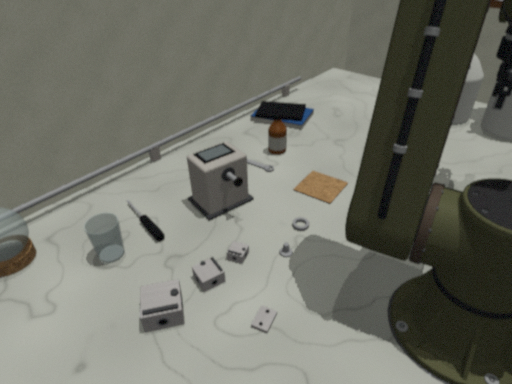

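View pics/a_wrist.png

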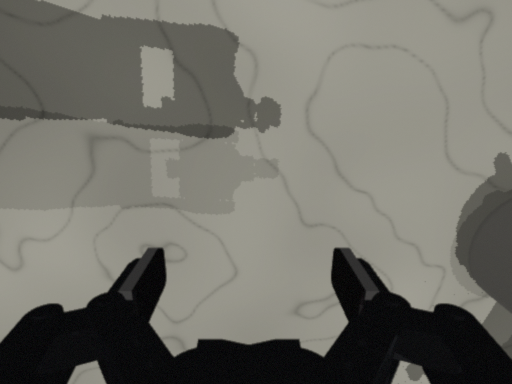

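Candidates for the block in the top view are large at (162,199), middle at (199,202) and small at (228,201), plus the flat plate at (199,250). By the description it is the middle one, so I'll measure all of them and take a close crop.

```bash
cat > h.py <<'E'
import numpy as np,cv2
from scipy.spatial.transform import Rotation as R
def rot(q): return R.from_quat([q[1],q[2],q[3],q[0]])
def quat(r):
    x,y,z,w=r.as_quat(); return [w,x,y,z]
def pose(c,st=None):
    if "mount" in c:
        M=np.array(c["mount"]); T=rot(st["tool_rot"]).as_matrix()
        return T@M[:3,:3], T@M[:3,3]+st["ee_pos"]
    return rot(c["attitude"]).as_matrix(), np.array(c["eye"])
def rays(c,uv,st=None):
    Rm,e=pose(c,st); f=192/np.tan(np.radians(float(c["fovy"]))/2)
    uv=np.atleast_2d(uv).astype(float)
    d=np.c_[(uv[:,0]-c["cx"])/f,(uv[:,1]-c["cy"])/f,np.ones(len(uv))]
    return e,d@Rm.T
def onplane(c,uv,z,st=None):
    e,d=rays(c,uv,st); return e+d*((z-e[2])/d[:,2])[:,None]
def cloud(c,st=None):
    v,u=np.mgrid[0:384,0:512]; e,d=rays(c,np.c_[u.ravel(),v.ravel()],st)
    P=e+d*np.asarray(c["depth"]).ravel()[:,None]; return P.reshape(384,512,3)
E
python3 - <<'E'
from h import *
c=dict(np.load("a_top.npz"))
im=c["image"]; cr=im[85:265,130:370]; cv2.imwrite("pics/b.png",cv2.resize(cr,None,fx=3.2,fy=3.2,interpolation=cv2.INTER_CUBIC))
P=cloud(c)
s=dict(np.load("a_side.npz")); cv2.imwrite("pics/b2.png",cv2.resize(s["image"][120:340,120:360],None,fx=2.6,fy=2.6,interpolation=cv2.INTER_CUBIC))
Z=P[...,2]
print(np.median(Z[220:240,100:180]))
m=((Z>15)&(Z<400)).astype(np.uint8); m[235:]=0; m[:75]=0
n,l,st,ce=cv2.connectedComponentsWithStats(m)
for i in range(1,n):
    if st[i,4]>12:
        q=P[l==i]; print(ce[i].round(1),st[i].tolist(),q.mean(0).round(),np.percentile(q[:,2],[50,95]).round(1))
        top=q[q[:,2]>np.percentile(q[:,2],50)-8]
        print("   minrect",cv2.minAreaRect(top[:,:2].astype(np.float32)))
# pad
hsv=cv2.cvtColor(im,cv2.COLOR_BGR2HSV)
m=((hsv[...,1]>110)&(hsv[...,0]>8)&(hsv[...,0]<25)).astype(np.uint8); m[:,:300]=0;m[:170]=0;m[230:]=0
cnt=max(cv2.findContours(m,0,2)[0],key=cv2.contourArea); r=cv2.minAreaRect(cnt); print("pad",r,onplane(c,[r[0]],6))
E
```

```text
0.9378810159176965
[116.8  84.8] [95, 75, 43, 24, 815] [825. 486.  99.] [110.3 137.7]
   minrect ((825.6248168945312, 498.17608642578125), (55.00291061401367, 112.97521209716797), 1.6473385095596313)
[425.   94.9] [394, 75, 61, 47, 1941] [ 804. -519.   32.] [34.4 40.6]
   minrect ((817.2445068359375, -521.2515869140625), (166.15371704101562, 156.1632080078125), 18.035598754882812)
[206.8 112.9] [206, 109, 3, 9, 13] [751. 209.  18.] [17.6 20.5]
   minrect ((751.1394653320312, 209.1858673095703), (4.070486068725586, 27.578096389770508), 79.78684997558594)
[164.6 127.5] [152, 116, 27, 26, 380] [693. 340.  67.] [ 68.9 102. ]
   minrect ((688.6422729492188, 335.14404296875), (76.29961395263672, 71.70380401611328), 44.862998962402344)
[361.3 127.8] [350, 117, 23, 23, 382] [ 682. -293.   90.] [ 91.6 136.3]
   minrect ((688.332275390625, -298.77130126953125), (58.452392578125, 53.86924362182617), 49.45131301879883)
[203.2 134.3] [198, 119, 12, 31, 213] [678. 221.  23.] [23.3 30.5]
   minrect ((680.1636352539062, 220.60472106933594), (24.35498809814453, 101.3448486328125), 81.61882781982422)

[... 524 characters left out ...]
9860534667969)
[198.6 202.1] [189, 193, 20, 19, 286] [451. 233.  35.] [34.7 40.7]
   minrect ((451.4278564453125, 233.86447143554688), (54.3160285949707, 53.96616744995117), 75.57686614990234)
[227.  201.8] [220, 195, 15, 15, 154] [452. 141.  26.] [26.  33.2]
   minrect ((451.9603576660156, 140.79525756835938), (40.660518646240234, 40.44881820678711), 18.684368133544922)
[251.8 226. ] [250, 224, 5, 5, 19] [372.  59.  29.] [30.7 33.3]
   minrect ((372.4206237792969, 60.220001220703125), (13.0980806350708, 9.940221786499023), 0.6288506388664246)
pad ((334.7615661621094, 199.0923309326172), (35.34989929199219, 35.473934173583984), 82.87498474121094) [[ 459.62495732 -216.44491028    6.        ]]
```

View pics/b.png

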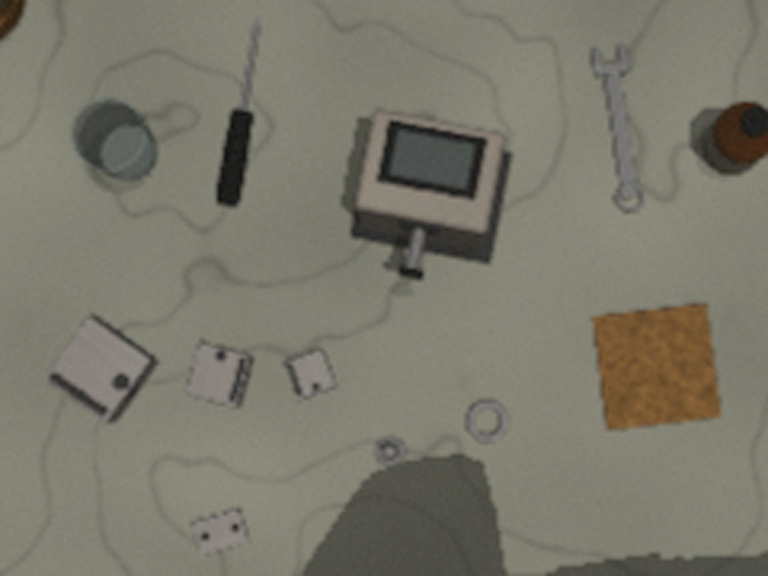

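View pics/b2.png

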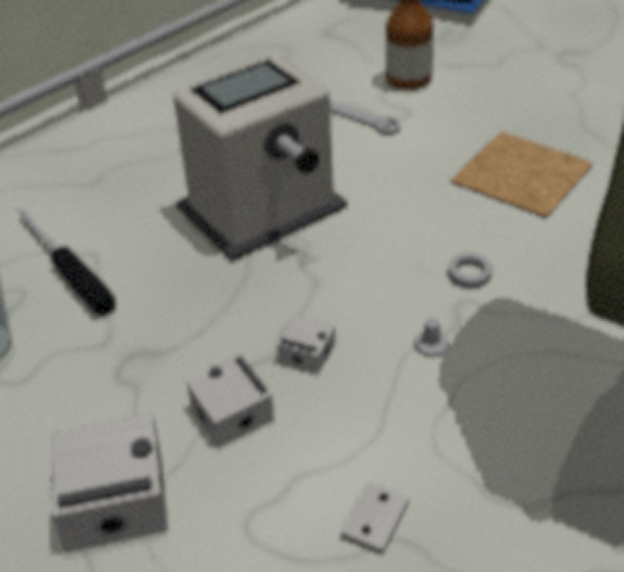

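Middle block (crop ~(220,373)) measures 54 mm and stands 34 mm tall at about (451,233). The bar is on its right side (world −y, yaw ≈ −104°) and the stud is up (+x). The neighbours measure 79 mm and 40 mm, so they are the decoys. Next I'll take close wrist views of the tester cup and the block.

```bash
cat >> h.py <<'E'
def tq(t):  # tool down, jaw axis at yaw t (deg)
    a=np.radians(t); x=np.array([np.cos(a),np.sin(a),0]);y=np.array([0,0,-1.]);z=np.cross(x,y)
    return quat(R.from_matrix(np.c_[x,y,z]))
E
python3 - <<'E'
from h import *; from rig import bot
print(bot.tip_reach)
for p in [(500,30,270),(451,233,230),(459,-216,150),(505,43,125)]:
    for t in (80,-100,-14,166,76):
        q=bot.ik(p,tq(t)); print(p,t,None if q is None else np.round(q,2))
bot.move_to((490,40,270),tq(80)); bot.dwell(.2)
st=bot.read_state(); c=bot.read_camera("wrist"); print(st["clock"],st["ee_pos"],st["ft_force"])
np.savez("w1.npz",**c); np.save("w1s.npy",st,allow_pickle=True); cv2.imwrite("pics/w1.png",c["image"])
bot.move_to((430,233,230),tq(80)); bot.dwell(.2)
st=bot.read_state(); c=bot.read_camera("wrist"); print(st["clock"],st["ee_pos"])
np.savez("w2.npz",**c); np.save("w2s.npy",st,allow_pickle=True); cv2.imwrite("pics/w2.png",c["image"])
E
```

```text
19.0
(500, 30, 270) 80 [-0.01  0.17  1.63 -0.    1.34 -1.41]
(500, 30, 270) -100 [-0.01  0.17  1.63 -0.    1.34  1.73]
(500, 30, 270) -14 [-0.01  0.17  1.63 -0.    1.34  0.23]
(500, 30, 270) 166 None
(500, 30, 270) 76 [-0.01  0.17  1.63 -0.    1.34 -1.34]
(451, 233, 230) 80 [ 0.4   0.22  1.67 -0.    1.25 -0.99]
(451, 233, 230) -100 [ 0.4   0.22  1.67 -0.    1.25  2.15]
(451, 233, 230) -14 [ 0.4   0.22  1.67 -0.    1.25  0.65]
(451, 233, 230) 166 [ 0.4   0.22  1.67 -0.    1.25 -2.49]
(451, 233, 230) 76 [ 0.4   0.22  1.67 -0.    1.25 -0.92]
(459, -216, 150) 80 [-0.51  0.32  1.75 -0.    1.08 -1.91]
(459, -216, 150) -100 [-0.51  0.32  1.75 -0.    1.08  1.23]
(459, -216, 150) -14 [-0.51  0.32  1.75 -0.    1.08 -0.27]
(459, -216, 150) 166 None
(459, -216, 150) 76 [-0.51  0.32  1.75 -0.    1.08 -1.84]
(505, 43, 125) 80 [ 0.01  0.35  1.77 -0.    1.02 -1.38]
(505, 43, 125) -100 [ 0.01  0.35  1.77 -0.    1.02  1.76]
(505, 43, 125) -14 [ 0.01  0.35  1.77 -0.    1.02  0.26]
(505, 43, 125) 166 None
(505, 43, 125) 76 [ 0.01  0.35  1.77 -0.    1.02 -1.31]
2.7167 [490.04946679  39.5893066  269.95562578] [-0.59481893  1.02039425 -0.21956084]
3.8 [430.64842749 232.03789648 230.26659073]
```

View pics/w1.png

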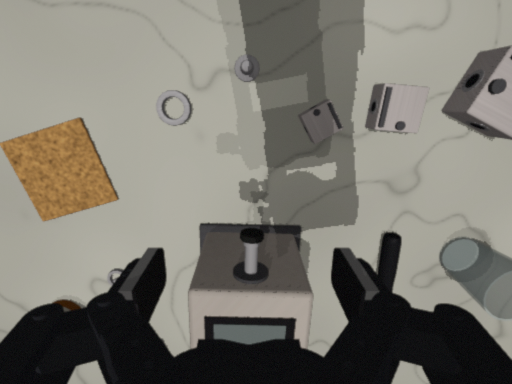

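View pics/w2.png

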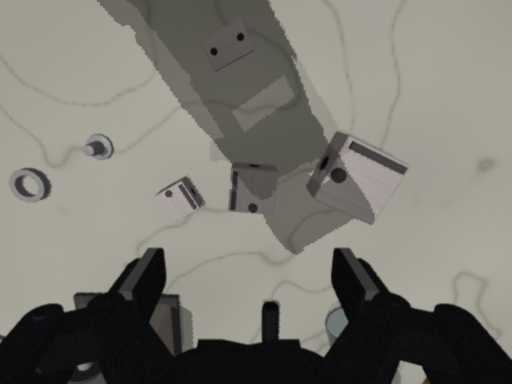

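w1 shows the cup's black front at (251,235), the stem down to (250,270), and the tester's foot edge along row 225. w2 shows the block at (253,188), with its bar on the left edge (234,190) and its stud at (252,208). Now the numbers.

```bash
python3 - <<'E'
from h import *
st=np.load("w1s.npy",allow_pickle=True).item(); c=dict(np.load("w1.npz")); P=cloud(c,st)
# top face of tester + foot
Z=P[...,2]
reg=np.zeros(Z.shape,bool); reg[225:300,235:268]=1
m=reg&(Z>108)&(Z<145); q=P[m]; print("stem pts",len(q), q.min(0),q.max(0))
a=np.radians(-10)
for yaw in(-10,):
    a=np.radians(yaw); ax=np.array([np.cos(a),np.sin(a)]); ay=np.array([-np.sin(a),np.cos(a)])
    X=q[:,:2]@ax; Y=q[:,:2]@ay
    for lo in range(int(X.min()),int(X.max())+1,5):
        s=(X>=lo)&(X<lo+5)
        if s.sum(): print(lo,s.sum(),"y mid",(Y[s].min()+Y[s].max())/2,Y[s].max()-Y[s].min(),"ztop",q[s,2].max())
# foot front edge via wrist: white/dark mask: foot height?
g=cv2.cvtColor(c["image"],6)
m=(g<75).astype(np.uint8); 
# row of foot edge per column
rows=[]
for u in list(range(206,240))+list(range(268,297)):
    col=g[205:240,u].astype(float); d=np.diff(col); r=np.argmin(d); rows.append((u,205+r+.5))
rows=np.array(rows); W=onplane(c,rows,12,st)
vx,vy,x0,y0=cv2.fitLine(W[:,:2].astype(np.float32),cv2.DIST_HUBER,0,.01,.01).ravel(); print("foot edge yaw",np.degrees(np.arctan2(vy,vx)), x0,y0)
# foot corners heights
print("foot z",Z[228,210],Z[228,290])
# top camera: tester top face
for n in("top","side"):
    t=dict(np.load(f"a_{n}.npz")); Q=cloud(t); z=Q[...,2]
    m=((z>143)&(z<157)&(Q[...,0]>540)&(Q[...,0]<760)&(abs(Q[...,1])<120)).astype(np.uint8)
    k=max(cv2.findContours(m,0,1)[0],key=cv2.contourArea)[:,0]
    r=cv2.minAreaRect(onplane(t,k,149)[:,:2].astype(np.float32)); print(n,"tester top",r)
    f=Q[(z>135-25)&(z<140)&(Q[...,0]>500)&(Q[...,0]<585)&(abs(Q[...,1]-30)<50)]
    # cup/stem points
    Y=f[:,:2]@ay;X=f[:,:2]@ax; print("  stem",len(f),X.min() if len(f) else 0, np.median(Y) if len(f) else 0)
# block via w2
st=np.load("w2s.npy",allow_pickle=True).item(); c=dict(np.load("w2.npz")); P=cloud(c,st);Z=P[...,2]
m=((Z>28)&(Z<45)).astype(np.uint8); m2=np.zeros_like(m); m2[155:220,222:285]=m[155:220,222:285]
k=max(cv2.findContours(m2,0,1)[0],key=cv2.contourArea)[:,0]
print("block",cv2.minAreaRect(P[k[:,1],k[:,0],:2].astype(np.float32)))
print(cv2.minAreaRect(onplane(c,k,34,st)[:,:2].astype(np.float32)))
E
```

```text
stem pts 1402 [541.15488286   7.18585762 108.07323405] [598.09902463  45.49227909 144.97664722]
528 230 y mid 127.49639757973272 24.488007599384417 ztop 128.67164958977128
533 80 y mid 127.41492636739495 24.44187730487036 ztop 128.94243736732687
538 49 y mid 127.44075080823458 15.980024450820409 ztop 124.94801320994856
543 46 y mid 127.95641683283344 14.994103492329529 ztop 123.97909260909404
548 49 y mid 126.9248213338843 12.963970793672203 ztop 123.1808649079756
553 54 y mid 126.9397695234124 13.040161875256885 ztop 123.02654050463184
558 53 y mid 126.95391176506726 13.110392999339027 ztop 122.84232128174114
563 50 y mid 126.95261423804706 13.16238790095018 ztop 122.78805180163937
568 48 y mid 126.97887064754106 13.248075370617045 ztop 123.1368478040842
573 400 y mid 127.04008459839079 36.08906330626915 ztop 135.67791956389607
578 343 y mid 126.96798803621759 34.82164841338201 ztop 144.9766472208428
foot edge yaw 78.160324 579.65753 26.14981
foot z 11.249870172672559 8.778900064706363
top tester top ((639.9600219726562, 15.434356689453125), (128.6083526611328, 99.22462463378906), 78.21491241455078)
  stem 81 527.6917108906533 127.44598006624364
side tester top ((636.3466796875, 16.873863220214844), (132.3153839111328, 106.64320373535156), 78.40359497070312)
  stem 124 526.0557945401814 128.43639802688028
block ((453.4364318847656, 232.9082489013672), (53.9592399597168, 54.26700210571289), 75.00203704833984)
((452.5282287597656, 233.08612060546875), (53.698368072509766, 55.02602767944336), 74.98358917236328)
```

Two views put the block at (452.5, 233) with yaw −105°. The tester's yaw is −11.7° and its cup front sits at about (545, 34). Pick it.

```bash
python3 - <<'E'
from h import *; from rig import bot
bot.move_to((452.5,233,120),tq(-15)); 
hit=bot.servo_line((452.5,233,21.5),speed=70,until_force=15); bot.dwell(.1)
print(hit,bot.read_state()["ee_pos"],bot.read_state()["ft_force"])
print(bot.move_gripper(45,grip_force=70)); bot.dwell(.2)
s=bot.read_state(); print(s["clock"],s["grip_width"],s["ee_pos"],s["ft_force"])
bot.servo_line((452.5,233,180),speed=120); bot.dwell(.2)
s=bot.read_state(); print(s["clock"],s["grip_width"],s["ee_pos"],s["ft_force"])
c=bot.read_camera("wrist"); cv2.imwrite("pics/w3.png",c["image"])
E
```

```text
False [452.6541009  233.05473344  21.81452486] [ 0.22915148  0.25297908 -0.0112564 ]
False
7.5667 53.11435002502693 [452.76565052 233.08839849  21.95615577] [-0.70515708 -0.41073379  5.67405064]
9.2417 53.27846323325625 [452.39786638 232.96874882 179.61983582] [ 0.00448804  0.75599828 -2.73866528]
```

View pics/w3.png

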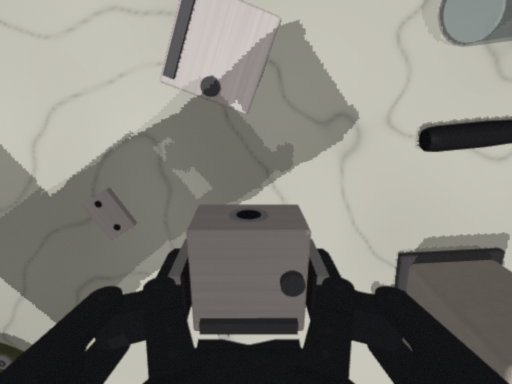

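```bash
cat >> h.py <<'E'
YAW=-11.6
D=np.array([np.cos(np.radians(YAW)),np.sin(np.radians(YAW)),0])
CUP=np.array([545,34,0.])
def present(bot,t,z,back=60,extra=3.0,target=8.0):
    P=lambda s:CUP+s*D+[0,0,z]
    bot.move_to(P(-27-back),tq(t)); bot.dwell(.15)
    f0=np.mean([bot.read_state()["ft_force"]for _ in range(5)],0)
    bot.servo_line(P(-27-8),speed=80); bot.dwell(.2)
    f0=bot.read_state()["ft_force"]
    hit=bot.servo_line(P(-27+14),speed=12,until_force=4)
    s=bot.read_state(); sc=(s["ee_pos"]-CUP)@D; df=s["ft_force"]-f0
    print("hit",hit,"s",sc.round(2),"df",df.round(2),"along",(df@D).round(2))
    return P,f0,sc
def hold(bot,P,f0,sc,target=8.5):
    x=sc
    for i in range(6):
        bot.dwell(.15); s=bot.read_state(); F=-(s["ft_force"]-f0)@D; sa=(s["ee_pos"]-CUP)@D
        print("F",F.round(2),"s",sa.round(2),"lat",(s["ft_force"]-f0).round(2),"ee",s["ee_pos"].round(1))
        if F>7: break
        x=x+min(2.,(target-F)/2); bot.servo_line(P(x),speed=12)
    bot.dwell(.7); s=bot.read_state(); print("held F",-((s["ft_force"]-f0)@D).round(2),"t",s["clock"])
E
python3 - <<'E'
from h import *; from rig import bot
bot.move_to((400,150,200),tq(30))
P,f0,sc=present(bot,78.4,119.9)
c=bot.read_camera("side"); cv2.imwrite("pics/s4.png",cv2.resize(c["image"][120:260,160:300],None,fx=4,fy=4,interpolation=2))
hold(bot,P,f0,sc)
c=bot.read_camera("top"); cv2.imwrite("pics/t4.png",cv2.resize(c["image"][90:210,200:320],None,fx=4,fy=4,interpolation=2))
E
```

```text
hit True s -26.8 df [-2.37  0.13  2.49] along -2.35
F 1.8 s -27.15 lat [-2.08 -1.15  1.17] ee [518.4  39.4 118.9]
F 5.11 s -25.49 lat [-5.12  0.45 -1.31] ee [520.   39.1 119.2]
F 8.76 s -24.09 lat [-8.7   1.21  0.05] ee [521.4  38.8 119.2]
held F 8.06 t 15.0833
```

View pics/s4.png

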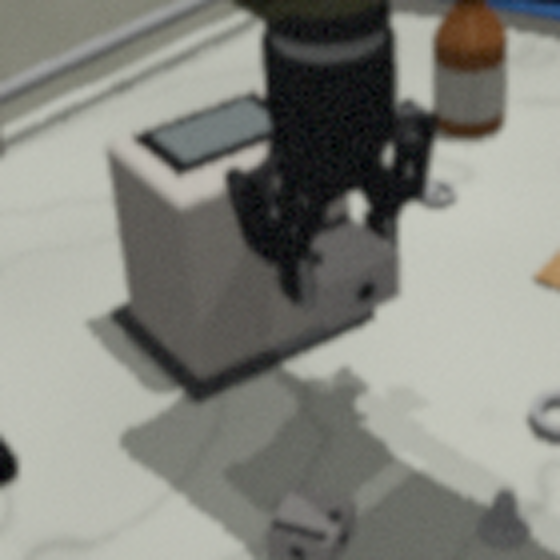

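View pics/t4.png

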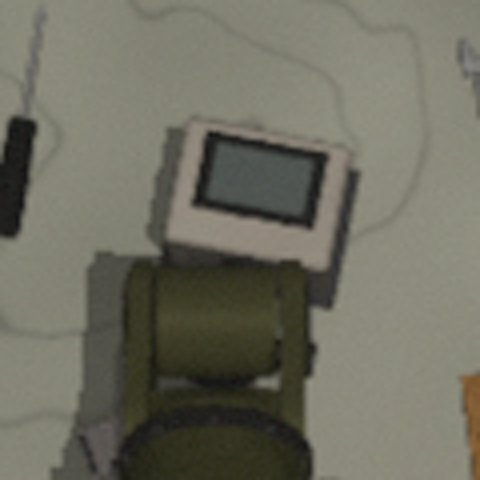

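Bar port was pressed at 8 N for over 0.7 s, and the 2 N/mm slope matches the cup spring. Now the opposite port. In this pose the wrist camera sees the cup from above, so I can check the alignment before contact.

```bash
python3 - <<'E'
from h import *; from rig import bot
P=lambda s,z=119.9:CUP+s*D+[0,0,z]
bot.servo_line(P(-50),speed=80); bot.servo_line(P(-110,150),speed=150)
bot.move_to(P(-110,150),tq(-11.6)); bot.move_to(P(-87),tq(-101.6)); bot.dwell(.2)
st=bot.read_state(); c=bot.read_camera("wrist"); print(st["clock"],st["ee_pos"],st["grip_width"],st["ft_force"])
np.savez("w5.npz",**c); np.save("w5s.npy",st,allow_pickle=True); cv2.imwrite("pics/w5.png",c["image"])
E
```

```text
19.2083 [459.79308898  51.5173205  119.98169497] 53.05335746681607 [-0.41310062 -0.41483922 -1.64313184]
```

View pics/w5.png

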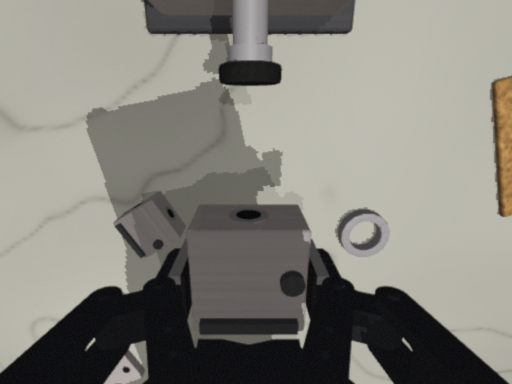

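w5: the cup is centred on column 250, and the block's port and edges are centred at about 249, so it is aligned and square. Press port_plain.

```bash
python3 - <<'E'
from h import *; from rig import bot
P,f0,sc=present(bot,-101.6,119.9)
hold(bot,P,f0,sc)
bot.servo_line(P(-55),speed=80); bot.servo_line(P(-110)+[0,0,30],speed=150)
s=bot.read_state(); print(s["grip_width"],s["clock"])
bot.move_to((459.6,-216.4,100),tq(-101.6))
bot.servo_line((459.6,-216.4,40),speed=100); bot.dwell(.15); f0=bot.read_state()["ft_force"]
hit=bot.servo_line((459.6,-216.4,25.5),speed=12,until_force=4)
s=bot.read_state(); print("placed",hit,s["ee_pos"],s["ft_force"]-f0,s["clock"])
bot.move_gripper(85); bot.dwell(.1)
bot.servo_line((459.6,-216.4,130),speed=120); bot.dwell(.2)
st=bot.read_state(); c=bot.read_camera("wrist"); print(st["clock"],st["ee_pos"])
np.savez("w6.npz",**c); np.save("w6s.npy",st,allow_pickle=True); cv2.imwrite("pics/w6.png",c["image"])
E
```

```text
hit True s -26.3 df [-2.38  0.99  1.7 ] along -2.53
F 1.97 s -26.63 lat [-1.89  0.6   1.87] ee [518.9  39.3 118.9]
F 5.98 s -24.99 lat [-5.84  1.31 -2.18] ee [520.5  39.  119.2]
F 7.74 s -23.95 lat [-7.4   2.43 -1.9 ] ee [521.5  38.8 119.2]
held F 7.12 t 23.35
53.08856297374831 24.4667
placed True [ 459.55117146 -216.37166341   27.99424934] [-1.72960399  0.50243638  6.56657628] 27.3667
29.1 [ 459.40218012 -216.30017947  129.40864743]
```

View pics/w6.png

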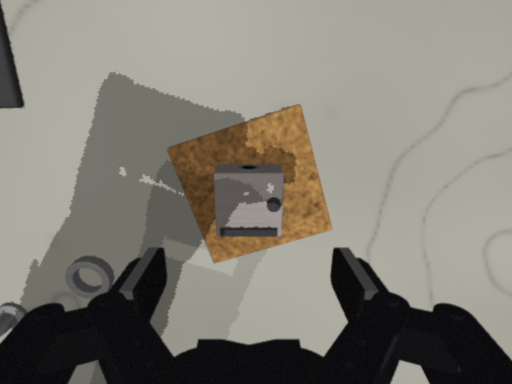

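w6 shows the block upright and square on the pad at (249,200), pad centre ~(250,183). I'll localize it and regrasp by the bar and plain sides.

```bash
python3 - <<'E'
from h import *; from rig import bot
def loc(c,st):
    P=cloud(c,st); Z=P[...,2]; m=((Z>33)&(Z<52)).astype(np.uint8); m[:,:200]=0;m[:,300:]=0;m[245:]=0
    k=max(cv2.findContours(m,0,1)[0],key=cv2.contourArea)[:,0]
    return cv2.minAreaRect(onplane(c,k,40,st)[:,:2].astype(np.float32))
st=np.load("w6s.npy",allow_pickle=True).item(); c=dict(np.load("w6.npz"))
r=loc(c,st); print(r)
x,y=r[0]
bot.move_to((x,y,130),tq(-11.6))
bot.servo_line((x,y,28),speed=90,until_force=15); bot.move_gripper(45,grip_force=70); bot.dwell(.2)
s=bot.read_state(); print(s["clock"],s["grip_width"],s["ee_pos"],s["ft_force"])
bot.servo_line((x,y,150),speed=120); bot.dwell(.1)
P=lambda s,z=119.9:CUP+s*D+[0,0,z]
bot.move_to(P(-110,150),tq(78.4)); bot.move_to(P(-87,119.8),tq(78.4)); bot.dwell(.1)
s=bot.read_state(); print(s["clock"],s["grip_width"],s["ee_pos"])
c=bot.read_camera("wrist"); cv2.imwrite("pics/w7.png",c["image"])
E
```

```text
((461.2303466796875, -216.73367309570312), (53.5484504699707, 54.39031219482422), 78.38560485839844)
32.4333 53.09177605476455 [ 461.38169429 -216.84322223   28.59940742] [-1.29772363  0.6476363   7.43328231]
35.1417 52.55403039183547 [459.8186561   50.87417295 120.1135959 ]
```

View pics/w7.png

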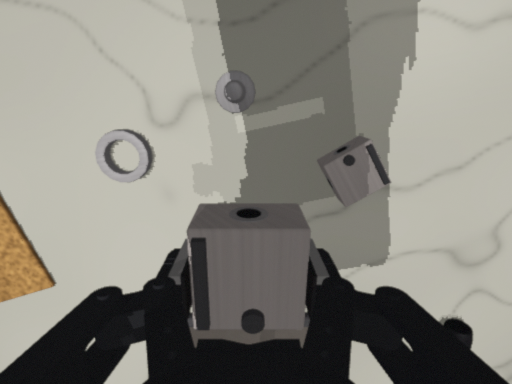

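w7 shows the block held square by the bar and plain sides, with the stud (253,320) facing the tester. Press both remaining ports.

```bash
python3 - <<'E'
from h import *; from rig import bot
z=120.5
P,f0,sc=present(bot,78.4,z); hold(bot,P,f0,sc)
bot.servo_line(P(-50),speed=80); bot.servo_line(P(-110)+[0,0,30],speed=150)
bot.move_to(P(-110)+[0,0,30],tq(-11.6)); bot.move_to(P(-87),tq(-101.6)); bot.dwell(.1)
c=bot.read_camera("wrist"); cv2.imwrite("pics/w8.png",c["image"]); print(bot.read_state()["clock"],bot.read_state()["grip_width"])
E
```

```text
hit True s -26.48 df [-3.21  1.63  2.39] along -3.47
F 3.0 s -26.81 lat [-2.88  0.9   1.99] ee [518.7  39.3 119.5]
F 5.63 s -25.15 lat [-5.55  0.96 -1.83] ee [520.4  39.  119.9]
F 9.51 s -23.99 lat [-9.1   2.98 -0.66] ee [521.5  38.8 119.8]
held F 8.7 t 39.275
43.3 53.05348966212666
```

View pics/w8.png

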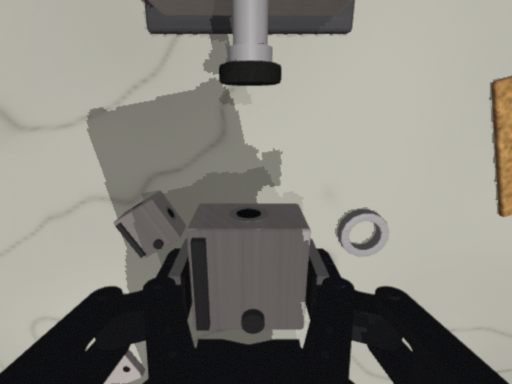

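w8: cup at column 250 and port at (248,213), so the block is still square. Press the last port, then place it on the pad.

```bash
python3 - <<'E'
from h import *; from rig import bot
P,f0,sc=present(bot,-101.6,120.5); hold(bot,P,f0,sc,9)
bot.servo_line(P(-55),speed=80); bot.servo_line(P(-110)+[0,0,30],speed=150)
x,y=459.6,-216.4
bot.move_to((x,y,100),tq(-101.6))
bot.servo_line((x,y,40),speed=100); bot.dwell(.15); f0=bot.read_state()["ft_force"]
hit=bot.servo_line((x,y,26),speed=12,until_force=4)
s=bot.read_state(); print("placed",hit,s["ee_pos"],s["ft_force"]-f0,s["clock"])
bot.move_gripper(85); bot.dwell(.1)
bot.servo_line((x,y,180),speed=140); bot.dwell(.2)
st=bot.read_state(); c=bot.read_camera("wrist"); print(st["clock"],st["ee_pos"],st["grip_width"])
cv2.imwrite("pics/w9.png",c["image"])
Q=cloud(c,st); Z=Q[...,2]; m=((Z>33)&(Z<52)).astype(np.uint8); m[:,:200]=0;m[:,300:]=0;m[245:]=0
k=max(cv2.findContours(m,0,1)[0],key=cv2.contourArea)[:,0]
print("block",cv2.minAreaRect(onplane(c,k,40,st)[:,:2].astype(np.float32)))
top=Q[(m>0)&(Z<42)]; A=np.c_[top[:,:2],np.ones(len(top))]; print("tilt",np.linalg.lstsq(A,top[:,2],rcond=None)[0][:2],np.median(top[:,2]))
hsv=cv2.cvtColor(c["image"],cv2.COLOR_BGR2HSV); pm=((hsv[...,1]>100)&(hsv[...,0]>5)&(hsv[...,0]<25)).astype(np.uint8)
k=max(cv2.findContours(pm,0,2)[0],key=cv2.contourArea)[:,0]; print("pad",cv2.minAreaRect(onplane(c,k,6,st)[:,:2].astype(np.float32)))
E
```

```text
hit True s -26.65 df [-3.26  0.97  1.88] along -3.39
F 2.01 s -26.99 lat [-1.94  0.5   1.33] ee [518.6  39.4 119.5]
F 5.1 s -25.34 lat [-4.99  1.02 -2.27] ee [520.2  39.  119.8]
F 8.03 s -23.73 lat [-7.66  2.64  0.06] ee [521.7  38.7 119.8]
held F 8.77 t 47.4333
placed True [ 459.53570539 -216.39061948   28.60812042] [1.02146893 0.56310284 6.44083944] 51.4083
53.3667 [ 459.43973819 -216.33550539  179.44379063] 85.04616627449012
block ((461.5117492675781, -216.8486328125), (53.62594985961914, 54.530574798583984), 78.37828063964844)
tilt [-0.01036114  0.00122769] 39.74845793817423
pad ((460.91827392578125, -220.30316162109375), (118.46128845214844, 118.31678771972656), 6.285397529602051)
```

View pics/w9.png

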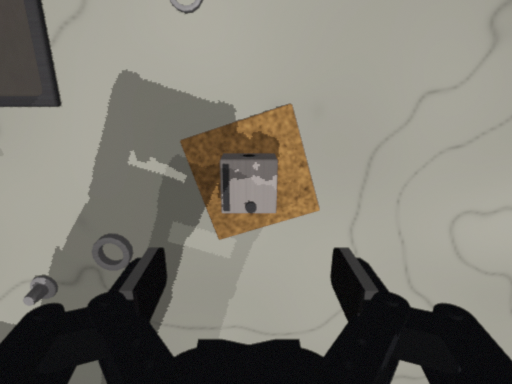

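w9 shows the block flat on the pad at (249,184), released, 3.5 mm from the pad's measured centre. Hand in.

```bash
python3 - <<'E'
from rig import bot
bot.finish_job(); print(bot.read_state()["clock"])
E
```

```text
the job is handed in; nothing more can be done
the job is handed in; nothing more can be done
```

I pressed all four ports of the middle (54 mm) block against the cup in the order asked: bar, plain, stud, last. Halfway, I set the block on the pad and took it by the other two sides. It now stands on the cork pad and I have handed the job in, but no verdict was reported.

- **Pressing:** by the wrist force sensor, each port was held at 7.1–8.8 N for about 0.7 s, and the readings stayed under 10 N. Before the second and fourth presses, the wrist camera showed the cup and port centred within about 1 mm and square. I couldn't check the first and third that way because the cup was hidden. They used the same measured cup position.
- **Final placing:** the block is upright (tilt about 0.01 rad), released, and about 3.5 mm from the pad centre. The clock read 53.4 s just before hand-in, against the 72 s limit.
- **Disagreements:** two views differed by about 2 mm on the cup's sideways position and about 4 mm on the pad centre. Both are within tolerance.
- **Other things on the bench:** I saw no contact with them, but did not measure their positions again at the end.

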